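# Swing up the counterweighted hold-down arm over the circuit board

## Robot

A 6-joint arm with a two-finger parallel gripper is mounted at the origin on a cart in front of the work surface, level with it; the furniture and walls round the work are solid. World frame = base frame: x ahead of the robot, y to its left, z up, the work surface at z = 0. Lengths are in m, angles in degrees, forces in N, time in s.
With the tool pointing down it reaches from about 0.4 to 0.925 m from the base axis. Payload 12.5 kg.
Tool frame: the origin (TCP) lies on the centre line of the jaws, within the pads' length; the fingertips stand 14 mm ahead of it and the grasp point (between the pads) lies 5 mm behind it (manip.tcp_to_tips is the z of the fingertips in the tool frame, in m); z points along the fingers, y is the line along which they close (so a half turn about z gives the same grasp; the last joint's range is limited). The gripper opens to 95 mm and grips with 3 to 60 N. Pads are 20 mm wide; open, the fingers measure 119 mm over their backs; the gripper's body (75 mm by 180 mm) begins 59 mm behind the grasp point.
Start: joints at [-81.108, 28.126, 89.318, -0, 62.55, -6.05], TCP at [0.161, -0.604, 0.229] pointing down, gripper open.
Joint ranges: [-177.58, 177.58], [-47.91, 125.51], [2.72, 160], [-65.01, 245.01], [3.68, 167.84], [-153.87, 153.87]. Speed limits (degrees/s): [127.2, 127.2, 159.86, 180, 180, 180].

## Interface

Orientations are given as [roll, pitch, yaw] about the fixed x, y, z axes, in that order (R = Rz(yaw) Ry(pitch) Rx(roll)).
In Python, from rig import manip, read_camera, calibration, hand_in gives the robot as it stands. The module is installed in compiled form; this text tells all that it offers.
- The arm moves only by the tool move_arm, never from a script. Its argument "rows" is a list of rows, each a list of 3 entries, a list of its own where there are three numbers: the shift along the tool's x, y, z in units of 50 mm (1.0 is 50 mm), then the turn about the tool's z in units of 4 degrees (1.0 is 4 degrees), then the closure in counts, from 0 (fully open) to 255 (shut). A call has 1 to 20 rows; each row shifts and turns the commanded pose from where the row before left it, along the tool's axes as they then stand; what a row does not reach is not made up. A row lasts 1/8 s, in which the tool goes at most 62.5 mm and 10.7 degrees, less where a joint would pass 70% of its speed; a pose out of reach is approached as far as the arm can. A call with a number of a shift or a turn outside -1 to 1 is refused whole. A call with a gripper value outside its range is refused whole. The fingers move at their own pace and stop on an object; "force" is the grip in N (left out, the last holds). Time passes only in rows, so rows that do not move let the fingers close. It gives the time, the measured TCP pose, the force, the opening and the grip force at its end, in the units of the state.
- manip.sense(): the state, without advancing time (a new reading comes with each control period).
- read_camera(name): name is "scene" or "side" or "wrist"; returns (picture, depth): 480x640x3 uint8, blue, green, red; 480x640 float32, m along the optical axis (not along the pixel's ray), 0 where there is no reading.
- calibration(name): a dict with "fx", "fy", "cx", "cy" (pixels), "R" (3x3) and "t" (3): a world point X has camera coordinates R X + t. Camera axes: x right, y down, z forward; pixel columns grow to the right and rows downward; lengths in m; the calibration is good to about 2 mm. A picture is of the moment at which its call begins: read the wrist's pose just before it. calibration takes no time and is no camera call; for the wrist camera it gives the pose at the moment of the call.
- hand_in(): hands the job in; it is judged then, once.
The state is a dict: "time_s": time; "qpos": joint angles; "joint_vel": joint speeds; "effort": joint torques, N m; "ee_pos": TCP position; "tool_rot": TCP orientation; "contact_force": force on the tool from outside, world axes, zero at the start; "torque": the same for the moment, N m; "finger_gap": opening from 0.0 (shut) to 1.0 (fully open); "finger_force": force on a finger pad.
Only numpy, scipy, OpenCV 4.12 (cv2) and the standard library are available. Lean on these libraries where they do the work, as an engineer would, in place of code of your own. Each camera call takes 0.05 s, during which the arm holds its last target. There are 200 camera calls.

## Task

The blue cradle holds a circuit board in one bay and a bare aluminium plate in the other. With the fingertips, push the hold-down arm over the circuit board up and back (the black bar on it is made for that), smoothly and without flinging it, until it tips past its balance point and stays fully raised on its own. Leave the other arm down, and leave the board, the plate and the things around the cradle lying where they are.

Things in the scene. Friction and masses are not known exactly. Their poses are not given: they have to be found in the camera images.
- cradle: Fixed blue two-bay cradle, base plate 205 x 264 x 12 mm. Origin: centre of its underside, on the bench. x points to its back (hinges), y to the left bay, z up. Bay centres at y = +66 and -66 mm. Over each bay a yellow arm with a black push bar at its upper end, a rubber foot over the bay, a brass counterweight behind the hinge.
- clamp_left (a joint): Hinge of the left hold-down arm, rad. 0 = down on its lower stop; grows as the push bar goes up and over to the back (cradle +x); 1.2 = fully raised on the rear stop. Below the balance point (near 0.56) it falls back to 0, past it it tips on by itself to 1.2 in a second or two (damped hinge) and stays. Pushing takes under 5 N at the bar.
- clamp_left_bar (a point): Middle of the left arm's black push bar, 20 mm thick, 80 mm long along cradle y, 170 mm from the hinge line. At joint 0 it is 97.5 mm in front of (cradle -x) and 139 mm above the hinge line (214 mm over the bench); at 0.61 straight above it; at 1.2 95 mm behind it. Push it from the front. The 60 mm below the bar are free but for the 14 mm thick yellow rod.
- clamp_left_hinge (a point): Fixed point on the left arm's hinge line (parallel to the cradle's y), 75 mm over the bench. Between two aluminium cheeks at the back of the left bay.
- clamp_right (a joint): Hinge of the right hold-down arm, rad. 0 = down on its lower stop; grows as the push bar goes up and over to the back (cradle +x); 1.2 = fully raised on the rear stop. Below the balance point (near 0.56) it falls back to 0, past it it tips on by itself to 1.2 in a second or two (damped hinge) and stays. Pushing takes under 5 N at the bar.
- clamp_right_bar (a point): Middle of the right arm's black push bar, 20 mm thick, 80 mm long along cradle y, 170 mm from the hinge line. At joint 0 it is 97.5 mm in front of (cradle -x) and 139 mm above the hinge line (214 mm over the bench); at 0.61 straight above it; at 1.2 95 mm behind it. Push it from the front. The 60 mm below the bar are free but for the 14 mm thick yellow rod.
- clamp_right_hinge (a point): Fixed point on the right arm's hinge line (parallel to the cradle's y), 75 mm over the bench. Between two aluminium cheeks at the back of the right bay.
- board_center (a point): Centre of the loose black circuit board, 150 x 90 mm, 9 mm high over its parts, lying flat in one of the two bays (left or right by chance) under the foot of that bay's arm. Its long side runs along the cradle's x.
- plate_center (a point): Centre of the loose bare aluminium plate, 150 x 90 x 6 mm, lying flat in the other bay.
- solvent_bottle: Loose upright white bottle with a blue cap, 44 mm across, 105 mm high, left of the cradle. Origin: centre of its underside.
- solder_spool: Loose spool of solder, 49 mm across, 43 mm high, left of the cradle. Origin: centre of its underside.
- battery: Loose block battery, 26 x 49 x 17 mm, lying right of the cradle. Origin: centre of its underside.
- heat_sink: Loose finned grey heat sink, 30 x 30 x 17 mm, right of the cradle. Origin: centre of its underside.

How it is judged:
By the outcome, as a careful person would: the job done as asked, in the order asked, and still so for the second after the job is handed in, with the robot touching nothing.
It also fails if it takes over 32 s, if anything falls off the work surface, if the arm or the gripper's body presses on something with over 40 N, if the wrist force passes 120 N, or if a joint passes its speed limit or range.

## Working session

There is one attempt and no reset: what is moved stays moved. The work goes in short steps, Python scripts to look and compute and a tool call to move; the robot and the scene stay as the last step left them, time stands still between calls to the robot, and variables do not carry over. Pictures are saved under pics/ and viewed, at most 10 in all, crops included, and the job is handed in when it is done.

Besides the shell and the picture viewer there is one more tool, called after "Request:" as name(argument=value, ...), one argument or row to a line, values as JSON. move_arm: Moves the arm, as the interface text tells. Its arguments: {"type":"object","properties":{"rows":{"type":"array","items":{"type":"array"}},"force":{"type":"number"}},"required":["rows"]}

```bash
mkdir -p pics; python3 - <<'E'
from rig import manip, read_camera, calibration
import cv2, numpy as np
for n in ("scene","side"):
    p,d=read_camera(n); cv2.imwrite(f"pics/{n}0.png",p); np.save(f"pics/{n}0.npy",d)
    c=calibration(n); print(n,c["fx"],c["cx"],c["cy"],-np.array(c["R"]).T@np.array(c["t"]),np.round(c["R"],3).tolist())
s=manip.sense(); print(s)
E
```

```text
scene 498.04816721650013 313.89436448803883 248.71821945712276 [0.19812448 0.78783424 0.77436842] [[-0.845, -0.534, -0.015], [-0.351, 0.576, -0.738], [0.403, -0.619, -0.674]]
side 486.86889360550157 321.68324853515804 232.38760937553815 [ 0.32912997 -0.49780185  0.56714405] [[0.948, -0.318, 0.004], [-0.15, -0.459, -0.876], [0.28, 0.83, -0.483]]
{'time_s': 0.1, 'qpos': array([-8.11075054e+01,  2.81597702e+01,  8.93469842e+01, -1.08757988e-03,
        6.25501856e+01, -6.05040310e+00]), 'joint_vel': array([ 0.03453713, -0.07124291, -0.05548521, -0.12118751,  0.03580356,
       -0.00618826]), 'effort': array([ 3.53260002e-03, -6.13623047e+01, -2.58605736e+01,  6.93419692e-02,
        4.70250857e-02, -4.82993391e-05]), 'ee_pos': array([ 0.16114577, -0.60365231,  0.22812809]), 'tool_rot': array([-1.79943275e+02, -5.04240681e-03,  1.49433970e+01]), 'contact_force': array([-0.58869368, -0.12119982, -0.04569309]), 'torque': array([ 0.02103964,  0.00285367, -0.02777914]), 'finger_force': 0.0, 'finger_gap': 0.9993995888893781}
```

View pics/scene0.png

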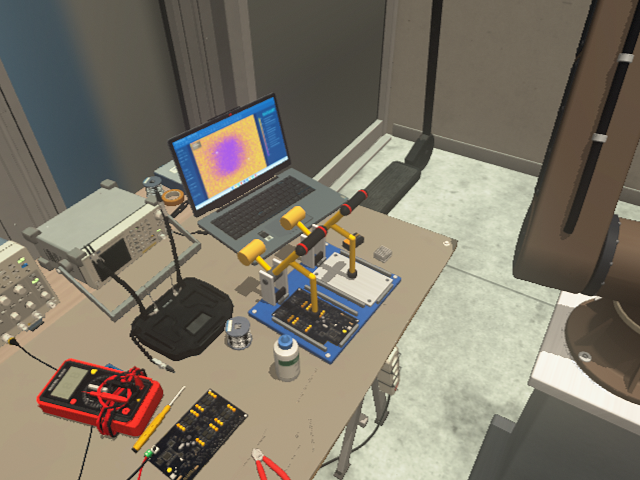

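View pics/side0.png

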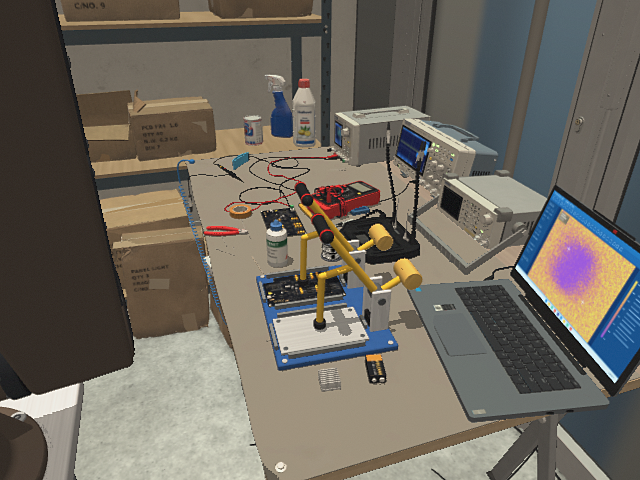

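The board is in the left bay, next to the bottle, so the left arm is the one to raise. Its bar is at about (313,239) in scene and (320,228) in side. Next I'll measure the bars and the base plate.

```bash
cat > h.py <<'E'
import numpy as np, cv2
from rig import calibration
def cloud(n,d):
    c=calibration(n); v,u=np.mgrid[:480,:640]
    P=np.stack([(u-c["cx"])/c["fx"]*d,(v-c["cy"])/c["fy"]*d,d],-1)
    return (P-np.array(c["t"]))@np.array(c["R"])
E
python3 - <<'E'
from h import *
for n in ("scene","side"):
    p=cv2.imread(f"pics/{n}0.png"); d=np.load(f"pics/{n}0.npy"); X=cloud(n,d); ok=d>0
    h=cv2.cvtColor(p,cv2.COLOR_BGR2HSV)
    roi=ok&(X[...,0]>.2)&(X[...,0]<1.2)&(abs(X[...,1])<.6)
    b=roi&(h[...,0]>100)&(h[...,0]<120)&(h[...,1]>150)&(X[...,2]<.03)&(X[...,2]>0.004)
    k,l,st,_=cv2.connectedComponentsWithStats(b.astype(np.uint8))
    Q=X[b]; med=np.median(Q,0); Q=Q[np.linalg.norm(Q-med,axis=1)<.25]
    print(n,"blue",len(Q),med.round(3),"rect",cv2.minAreaRect((Q[:,:2]*1000).astype(np.float32)))
    m=roi&(np.linalg.norm(X[...,:2]-med[:2],axis=-1)<.2)&(X[...,2]>.17)&(X[...,2]<.25)&((h[...,2]<90)|((h[...,1]>130)&((h[...,0]<8)|(h[...,0]>172))))
    k,l,st,c=cv2.connectedComponentsWithStats(cv2.morphologyEx(m.astype(np.uint8),cv2.MORPH_CLOSE,np.ones((3,3))))
    for i in range(1,k):
        if st[i,4]<60: continue
        Q=X[(l==i)&m]; mu,s,V=cv2.PCACompute2(Q.astype(np.float64),None) if 0 else (Q.mean(0),)+np.linalg.svd(Q-Q.mean(0),full_matrices=False)[1:]
        t=(Q-mu)@V[0]; print(" bar",c[i].round(),len(Q),"mid",(mu+V[0]*(t.max()+t.min())/2).round(4),"len",np.ptp(t).round(3),"dir",V[0].round(3),"zmax",Q[:,2].max().round(3))
    # tall things nearby
    for zl in (.06,.12): 
        q=X[roi&(np.linalg.norm(X[...,:2]-med[:2],axis=-1)<.45)&(X[...,2]>zl)&(X[...,2]<.6)]; print(" tall",zl,q.min(0).round(2),q.max(0).round(2))
E
```

```text
scene blue 888 [0.625 0.284 0.012] rect ((559.3790893554688, 192.38092041015625), (260.0335388183594, 197.6381072998047), 85.77450561523438)
 bar [351. 204.] 273 mid [0.5363 0.1353 0.2197] len 0.063 dir [-0.09  -0.994  0.057] zmax 0.226
 bar [311. 240.] 416 mid [0.5449 0.2604 0.22  ] len 0.076 dir [-0.094 -0.995  0.035] zmax 0.226
 tall 0.06 [ 0.21 -0.06  0.06] [1.07 0.6  0.34]
 tall 0.12 [ 0.21 -0.04  0.12] [1.02 0.5  0.34]
side blue 2002 [0.583 0.083 0.011] rect ((553.8851928710938, 156.75772094726562), (327.1073303222656, 202.4065399169922), 86.90254974365234)
 bar [304. 194.] 253 mid [0.5461 0.2486 0.2196] len 0.066 dir [-0.053 -0.994 -0.094] zmax 0.225
 bar [322. 228.] 402 mid [0.5365 0.1218 0.2197] len 0.077 dir [-0.044 -0.997 -0.07 ] zmax 0.225
 tall 0.06 [ 0.2  -0.23  0.06] [1.02 0.47 0.55]
 tall 0.12 [ 0.2  -0.23  0.12] [1.   0.47 0.55]
```

Request:
move_arm(
  rows=[
    [[0, 0, -0.4], 0.97, 255],
    [[0, 0, -0.4], 0.97, 255],
    [[0, 0, -0.4], 0.97, 255],
    [[0, 0, -0.4], 0.97, 255],
    [[0, 0, -0.4], 0.97, 255],
    [[0.6, -0.68, 0], 0, 255],
    [[0.6, -0.68, 0], 0, 255],
    [[0.6, -0.68, 0], 0, 255],
    [[0.6, -0.68, 0], 0, 255],
    [[0.6, -0.68, 0], 0, 255],
    [[0.6, -0.68, 0], 0, 255],
    [[0.6, -0.68, 0], 0, 255],
    [[0.6, -0.68, 0], 0, 255],
    [[0, 0, 0], 0, 255],
  ],
  force=10,
)

```text
time_s: 1.85
ee_pos: [0.4231, -0.3494, 0.3284]
tool_rot: [-180.0, 0.0, -4.3]
contact_force: [-0.4, -0.1, -0.7]
finger_gap: 0.0
finger_force: 0.0
```

Request:
move_arm(
  rows=[
    [[0.014, -0.76, 0], 0, 255],
    [[0.014, -0.76, 0], 0, 255],
    [[0.014, -0.76, 0], 0, 255],
    [[0.014, -0.76, 0], 0, 255],
    [[0.014, -0.76, 0], 0, 255],
    [[0.014, -0.76, 0], 0, 255],
    [[0.014, -0.76, 0], 0, 255],
    [[0.014, -0.76, 0], 0, 255],
    [[0.014, -0.76, 0], 0, 255],
    [[0.014, -0.76, 0], 0, 255],
    [[0.014, -0.76, 0], 0, 255],
    [[0.014, -0.76, 0], 0, 255],
    [[0.014, -0.76, 0], 0, 255],
    [[0.014, -0.76, 0], 0, 255],
    [[0.014, -0.76, 0], 0, 255],
    [[0.014, -0.76, 0], 0, 255],
    [[0, 0, 0], 0, 255],
    [[0, 0, 0], 0, 255],
  ],
)

```text
time_s: 4.1
ee_pos: [0.48, 0.2531, 0.3283]
tool_rot: [180.0, 0.0, -4.5]
contact_force: [0.6, -0.6, -0.4]
finger_gap: 0.011
finger_force: 0.0
```

Request:
move_arm(
  rows=[
    [[0, 0, 0.38], 0, 255],
    [[0, 0, 0.38], 0, 255],
    [[0, 0, 0.38], 0, 255],
    [[0, 0, 0.38], 0, 255],
    [[0, 0, 0.38], 0, 255],
    [[0, 0, 0.38], 0, 255],
    [[0, 0, 0], 0, 255],
  ],
)

```text
time_s: 4.97
ee_pos: [0.4798, 0.2526, 0.2138]
tool_rot: [179.9, 0.1, -4.5]
contact_force: [0.6, 0.3, 0.4]
finger_gap: 0.004
finger_force: 0.0
```

```bash
python3 - <<'E'
from rig import read_camera
import cv2
a=read_camera("scene")[0][130:370,180:480]; b=read_camera("side")[0][100:340,180:480]
cv2.imwrite("pics/c1.png",cv2.resize(cv2.vconcat([a,b]),None,fx=1.25,fy=1.25))
E
```

```text
(no output)
```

View pics/c1.png

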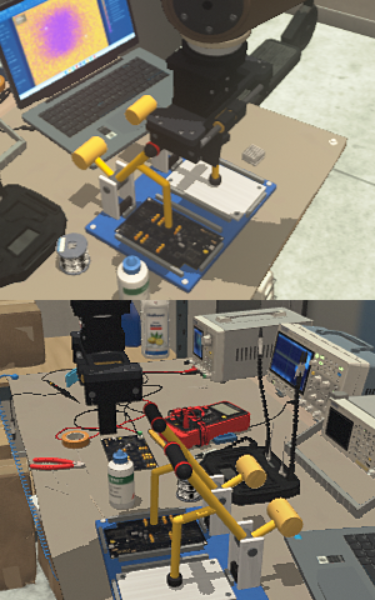

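Request:
move_arm(
  rows=[
    [[0.17, 0, 0], 0, 255],
    [[0.17, 0, 0], 0, 255],
    [[0.17, 0, 0], 0, 255],
    [[0.17, 0, 0], 0, 255],
    [[0.16, 0, 0], 0, 255],
    [[0.16, 0, -0.07], 0, 255],
    [[0.16, 0, -0.085], 0, 255],
    [[0.16, 0, -0.085], 0, 255],
    [[0.16, 0, -0.075], 0, 255],
    [[0.16, 0, -0.065], 0, 255],
    [[0.16, 0, -0.065], 0, 255],
    [[0.16, 0, -0.06], 0, 255],
  ],
)

```text
time_s: 6.58
ee_pos: [0.5784, 0.2463, 0.24]
tool_rot: [180.0, -0.0, -4.5]
contact_force: [-0.2, 1.3, -0.5]
finger_gap: 0.002
finger_force: 0.6
```

```bash
python3 - <<'E'
from rig import read_camera
import cv2
a=read_camera("scene")[0][130:370,180:480]; b=read_camera("side")[0][100:340,180:480]
cv2.imwrite("pics/c2.png",cv2.resize(cv2.vconcat([a,b]),None,fx=1.25,fy=1.25))
E
```

```text
(no output)
```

View pics/c2.png

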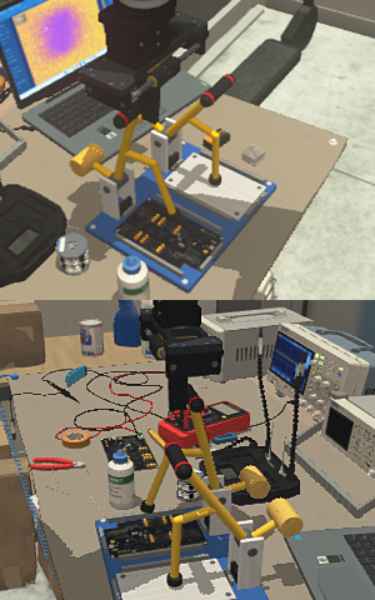

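The left arm is lifting: its bar rests against the fingertip at (195,405) in the side half, and the right arm is still down. I'll push it slowly past the balance point.

Request:
move_arm(
  rows=[
    [[0.12, 0, -0.03], 0, 255],
    [[0.12, 0, -0.03], 0, 255],
    [[0.12, 0, -0.025], 0, 255],
    [[0.12, 0, -0.02], 0, 255],
    [[0.12, 0, -0.015], 0, 255],
    [[0.12, 0, -0.01], 0, 255],
    [[0.12, 0, 0], 0, 255],
    [[0.12, 0, 0], 0, 255],
    [[0.1, 0, 0], 0, 255],
    [[0.1, 0, 0], 0, 255],
    [[0, 0, 0], 0, 255],
    [[0, 0, 0], 0, 255],
    [[0, 0, 0], 0, 255],
    [[0, 0, 0], 0, 255],
  ],
)

```text
time_s: 8.43
ee_pos: [0.6354, 0.2418, 0.2464]
tool_rot: [180.0, -0.0, -4.5]
contact_force: [0.0, -0.3, 0.5]
finger_gap: 0.005
finger_force: 0.0
```

```bash
python3 - <<'E'
from rig import read_camera
import cv2
a=read_camera("scene")[0][130:370,180:480]; b=read_camera("side")[0][100:340,180:480]
cv2.imwrite("pics/c3.png",cv2.resize(cv2.vconcat([a,b]),None,fx=1.25,fy=1.25))
E
```

```text
(no output)
```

View pics/c3.png

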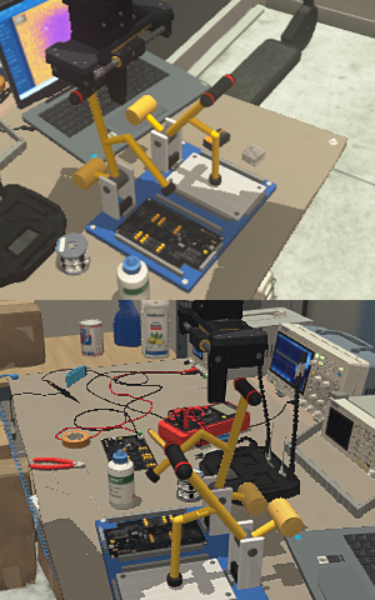

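Request:
move_arm(
  rows=[
    [[-0.2, 0, -0.1], 0, 255],
    [[-0.3, 0, -0.2], 0, 255],
    [[-0.4, 0, -0.3], 0, 255],
    [[-0.5, 0, -0.3], 0, 255],
    [[-0.5, 0, -0.3], 0, 255],
    [[-0.5, 0, -0.3], 0, 255],
    [[-0.5, 0, -0.3], 0, 255],
    [[0, 0, 0], 0, 255],
    [[0, 0, 0], 0, 255],
    [[0, 0, 0], 0, 255],
    [[0, 0, 0], 0, 255],
    [[0, 0, 0], 0, 255],
    [[0, 0, 0], 0, 255],
    [[0, 0, 0], 0, 255],
    [[0, 0, 0], 0, 255],
    [[0, 0, 0], 0, 255],
  ],
)

```text
time_s: 10.52
ee_pos: [0.491, 0.2531, 0.3364]
tool_rot: [180.0, -0.0, -4.5]
contact_force: [-0.8, 1.4, 0.7]
finger_gap: 0.004
finger_force: 0.0
```

```bash
python3 - <<'E'
from rig import read_camera
import cv2
a=read_camera("scene")[0][130:370,180:480]; b=read_camera("side")[0][100:340,180:480]
cv2.imwrite("pics/c4.png",cv2.resize(cv2.vconcat([a,b]),None,fx=1.25,fy=1.25))
E
```

```text
(no output)
```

View pics/c4.png

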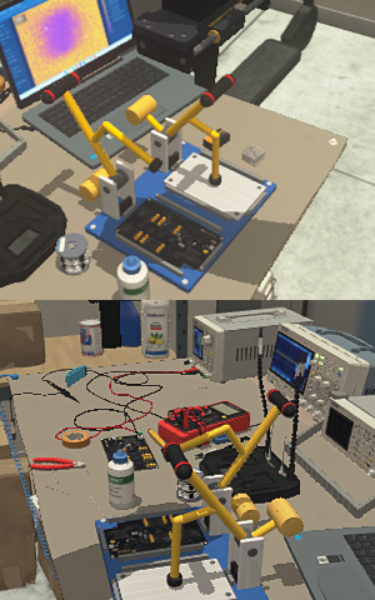

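```bash
python3 - <<'E'
from h import *
from rig import read_camera
for i in range(12):
    p,d=read_camera("scene")
    if i in(0,11):
        X=cloud("scene",d); h=cv2.cvtColor(p,cv2.COLOR_BGR2HSV)
        m=(d>0)&(X[...,0]>.67)&(X[...,0]<.8)&(X[...,1]>.18)&(X[...,1]<.3)&(X[...,2]>.17)&(X[...,2]<.27)&((h[...,2]<90)|((h[...,1]>130)&((h[...,0]<8)|(h[...,0]>172))))
        print(m.sum(),np.median(X[m],0).round(4),X[m].max(0).round(3))
E
```

```text
358 [0.7349 0.2504 0.2221] [0.753 0.283 0.229]
359 [0.7349 0.2505 0.2223] [0.751 0.284 0.228]
```

The bar is about 95 mm behind the hinge and isn't moving, so the arm is on its rear stop and fully raised.

```bash
python3 -c "from rig import hand_in; print(hand_in())"
```

```text
the job is handed in; nothing more can be done
None
```

The left hold-down arm, over the circuit board, is fully raised and staying up on its own; the right arm is still down, nothing else looked moved in the last pictures, and the job is handed in.

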